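Press the pocket recorder into its foam-lined case

ROBOT

A 7-joint arm with a two-finger parallel gripper is mounted at the origin on the work surface. World frame = base frame: x ahead of the robot, y to its left, z up, the work surface at z = 0. Lengths are in m, angles in rad, forces in N, time in s.
With the tool pointing down it reaches from about 0.4 to 0.875 m from the base axis. Payload 6.5 kg.
Tool frame: the origin (TCP) lies at the very end of the fingers, on their centre line; the grasp point (between the pads) lies 19 mm behind it (arm.grasp_offset is the distance from the TCP to the grasp point, in m); z points along the fingers, y is the direction in which the jaws open and shut (so a half turn about z gives the same grasp; the last joint's range is limited). The gripper opens to 85 mm and grips with 20 to 120 N. Pads are 22 mm wide; open, the fingers measure 114 mm over their backs; the gripper's body (76 mm by 85 mm) begins 54 mm behind the grasp point. The pads swing forward as they close: fully open they stand 13 mm farther back than shut.
Start: joints at [1.052, 0.536, -0.004, 1.538, 0.003, 1.067, -0.071], TCP at [0.284, -0.584, 0.231] pointing down, gripper open.
Joint ranges: [-2.7, 2.7], [-0.37, 2.16], [-1.27, 1.26], [0.24, 2.4], [-1.31, 4.45], [0.19, 1.91], [-2.76, 2.76]. Speed limits (rad/s): [2.39, 2.39, 3.14, 3.14, 3.14, 3.14, 3.14].

INTERFACE

Orientations are given as a rotation vector (axis times angle).
In Python, from workcell import arm, read_camera gives the robot as it stands. The module is installed in compiled form; this text tells all that it offers.
- The arm moves only by the tool apply_moves, never from a script. Its argument "deltas" is one flat list of numbers, 5 for each row, row after row: the opening, from 0 (shut) to 1 (fully open), then the shift along the tool's x, y, z in m, then the turn about the tool's z in degrees. A call has 1 to 20 rows; each row shifts and turns the pose as measured when the row begins, along the tool's axes as they then stand; what a row does not reach is not made up. A row lasts 1/10 s, in which the tool goes at most 50 mm and 8.59 degrees, less where a joint would pass 70% of its speed; a pose out of reach is approached as far as the arm can. A call with a gripper value outside its range is refused whole. The fingers move at their own pace and stop on an object; the grip force is fixed at half the most. Time passes only in rows, so rows that do not move let the fingers close. It gives the time, the measured TCP pose, the force and the opening at its end, in the units of the state.
- arm.get_obs(): the state, without advancing time (a new reading comes with each control period).
- read_camera(name): name is "scene" or "top" or "wrist"; returns a dict with "image" (480x640x3 uint8, red, green, blue), "depth" (480x640 float32, m along the optical axis (not along the pixel's ray), 0 where there is no reading), "camera_matrix" (3x3 intrinsics, pixels), "R" (3x3) and "t" (3): a world point X has camera coordinates R X + t. Camera axes: x right, y down, z forward; pixel columns grow to the right and rows downward; lengths in m; the calibration is good to about 2 mm. A picture is of the moment at which its call begins.
- arm.sign_off(): hands the job in, once; it reports no verdict.
The state is a dict: "time_s": time; "qpos": joint angles; "dq": joint speeds; "effort": joint torques, N m; "tcp_pos": TCP position; "eef_rot": TCP orientation; "wrist_force": force on the tool from outside, world axes, zero at the start; "ft_torque": the same for the moment, N m; "opening": opening from 0.0 (shut) to 1.0 (fully open).
Only numpy, scipy, OpenCV 4.12 (cv2) and the standard library are available. Lean on these libraries where they do the work, as an engineer would, in place of code of your own. Each camera call takes 0.05 s, during which the arm holds its last target.

TASK

Pack the grey pocket sound recorder from the desk into the shaped foam cutout of its open black case: screen up, with its narrow microphone head in the cutout's narrow end. The foam grips it snugly, most tightly at the head, so press it down from above with moderate hand pressure until both ends are fully home and it lies level on the cutout's floor. Go by the feel of it, since the insert sinks and springs back as you push; more than 80 N would crack it. Leave the jar on the turntable organiser and the binder clip where they are.

Things in the scene. Friction and masses are not known exactly. Their poses are not given: they have to be found in the camera images.
- recorder: Pocket sound recorder, about 0.2 kg, loose, screen up, 120 mm long (its x), 28 mm high, flat top and bottom. Main body 46 mm wide, x from -60 to +24 mm; metal-grille microphone head 30 mm wide, x from +24 to +60 mm, as high as the body. Origin: middle of the 120 mm length, centre line, underside; x points to the head, z up. Centre of mass near x = -5 mm. Grip it across the 46 mm.
- recorder_head (a point): Point on the recorder's top face over the middle of the microphone head (42 mm in x and 28 mm in z from the recorder's origin).
- case: Open black case fixed to the desk, 166 (its x) by 116 by 46 mm high, holding a grey foam insert, top 45 mm above the desk. Origin: centre of the underside, x towards the cutout's narrow end, z up. The cutout has the recorder's outline: 127 mm long, wide part x from -63.5 to +27.5 mm, narrow part to +63.5 mm: the recorder has 3.5 mm free at each end. The case's rim is 3 mm wide.
- pocket (a point): Centre of the cutout's floor, 19 mm above the desk at rest, above the case's origin, with the case's axes. The recorder's origin belongs here, its top then 2 mm above the foam: it cannot be pushed home held by its sides; let go, then push from above. The insert lies on a soft underlay: a push sinks it up to 12 mm (about 2 N per mm, then firm) and it comes back up when let go.
- pocket_mouth (a point): Centre of the cutout's mouth, at the foam's top, 45 mm above the desk at rest. Mouth 52 mm wide (36 at the narrow end); the springy flanks slope in over 14 mm to 42 mm (26), then run straight down; they yield sideways. Set in the mouth, the recorder stops some 8 mm down. To go farther its wide end takes 5 to 13 N, its head end 8 to 21 N, by friction, the most halfway down.
- jar: Glass jar with aluminium screw lid, 60 mm across, 75 mm high, standing on the cork-topped turntable organiser (200 mm across, top 20 mm above the desk, with a cup of pens up to 170 mm above the desk; it turns if pushed). Origin: centre of its underside. Bystander.
- clip: Red plastic binder clip, 32 by 50 by 15 mm with its wire arms, lying on the desk in front of the robot. Origin: centre of its underside. Bystander.
Mind the look-alikes: they are no part of the job. Of the things like the recorder, leave any that is turquoise; of the rest the larger one is meant. Several things have the shape of the case; the one meant has the colours described above.

How it is judged:
By the outcome, as a careful person would: the job done as asked, in the order asked, and still so for the second after the job is handed in, with the robot touching nothing.
It also fails if it takes over 64 s, if anything falls off the work surface, if the arm or the gripper's body presses on something with over 40 N, if the wrist force passes 120 N, or if a joint passes its speed limit or range.

## Working session

There is one attempt and no reset: what is moved stays moved. The work goes in short steps, Python scripts to look and compute and a tool call to move; the robot and the scene stay as the last step left them, time stands still between calls to the robot, and variables do not carry over. Pictures are saved under pics/ and viewed, and the job is handed in when it is done.

Besides the shell and the picture viewer there is one more tool, called after "Call:" as a command line: name --argument value ..., lists and objects as JSON in quotes. apply_moves: Moves the arm, as the interface text tells. Its arguments: {"type":"object","properties":{"deltas":{"type":"array","items":{"type":"number"}}},"required":["deltas"]}

```bash
mkdir -p pics; cat > h.py <<'E'
import numpy as np, cv2
from workcell import arm, read_camera
def snap(n,f):
    d=read_camera(n); cv2.imwrite('pics/'+f,d['image'][:,:,::-1]); np.savez('pics/'+f[:-4]+'.npz',**d); return d
def world(d):
    K=d['camera_matrix'];v,u=np.mgrid[:480,:640];z=d['depth']
    c=np.stack([(u-K[0,2])/K[0,0]*z,(v-K[1,2])/K[1,1]*z,z],-1)
    return (c-d['t'])@d['R']
E
python3 - <<'E'
from h import *
for n in('scene','top','wrist'):
    d=snap(n,n+'0.png'); print(n,-d['R'].T@d['t'])
print(arm.get_obs(),arm.grasp_offset)
E
```

```text
scene [1.08558867 0.34295178 0.64067537]
top [ 0.35749717 -0.02850251  0.94794893]
wrist [ 0.35952633 -0.54900121  0.37333113]
{'time_s': 0.15, 'qpos': array([ 1.05181036,  0.53702596, -0.00442957,  1.53864049,  0.00259973,
        1.06729823, -0.07119576]), 'dq': array([-2.03509786e-05, -3.97308072e-03,  9.75923870e-05, -2.97679790e-03,
       -3.22454101e-04, -1.02919656e-04, -2.27722738e-04]), 'effort': array([ 1.37752038e-03, -5.83788192e+01,  1.04949843e+00, -2.59353322e+01,
        1.23984570e-02,  6.52841729e-03, -1.93493264e-05]), 'tcp_pos': array([ 0.2841308 , -0.58406786,  0.23059473]), 'eef_rot': array([-3.06013250e+00, -7.04985560e-01,  6.43060478e-04]), 'wrist_force': array([0.72490666, 0.07410599, 0.42827585]), 'ft_torque': array([-0.00118577, -0.03640546, -0.0297639 ]), 'opening': 1.000277102081265} 0.0187
```

View pics/top0.png

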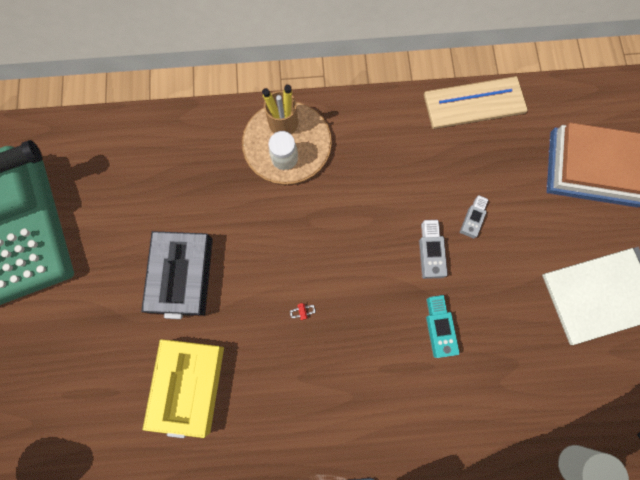

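View pics/scene0.png

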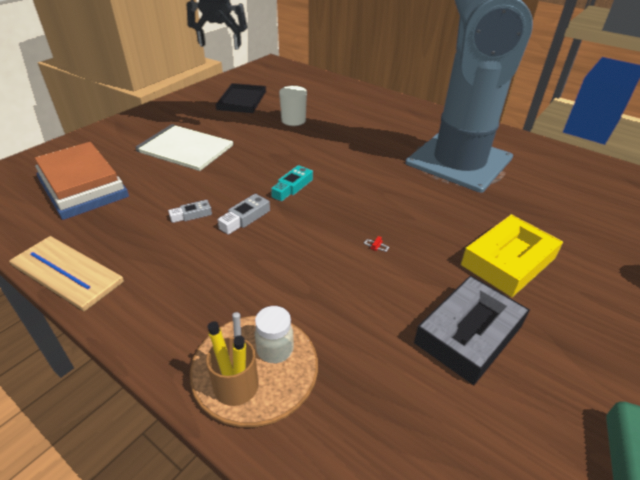

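View pics/wrist0.png

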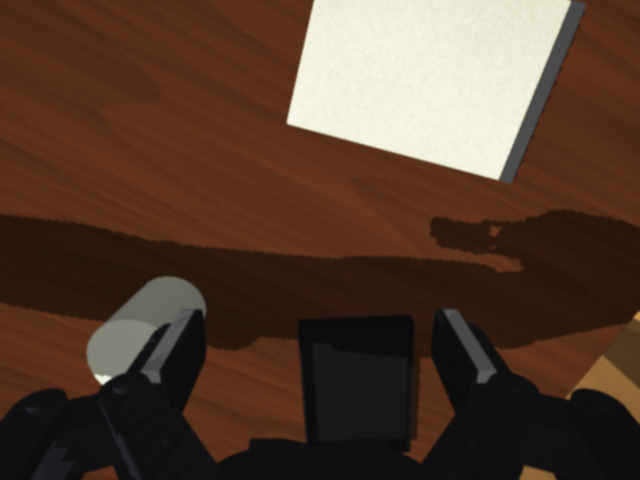

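The top view shows the larger grey recorder at about (433,248) with its head up, towards +x. The small look-alike is at (475,217) and the turquoise one at (442,326). The black case with grey foam is at (178,274), with the cutout's narrow end up. The clip is at (302,312). Next I'll measure these.

```bash
python3 - <<'E'
from h import *
d=dict(np.load('pics/top0.npz')); W=world(d)
def reg(u0,u1,v0,v1,lo,hi):
    m=np.zeros((480,640),bool); m[v0:v1,u0:u1]=1
    m&=(W[...,2]>lo)&(W[...,2]<hi)&(d['depth']>0); return m
for nm,a in dict(rec=(412,452,215,285,.02,.036),case=(130,225,222,322,.04,.052)).items():
    m=reg(*a);P=W[m]; print(nm,len(P),np.median(P[:,2]),P.min(0),P.max(0))
    r=cv2.minAreaRect(P[:,:2].astype(np.float32)*1000);print(r,cv2.boxPoints(r))
print('desk z',np.median(W[300:320,350:400,2]))
# cutout
m=reg(155,195,235,310,.0,.035);print('cut',m.sum(),np.median(W[m][:,2]),cv2.minAreaRect(W[m][:,:2].astype(np.float32)*1000))
im=d['image'][210:330,130:460][:,:,::-1]
a=cv2.resize(d['image'][222:325,130:230,::-1],None,fx=4,fy=4);b=cv2.resize(d['image'][205:308,400:500,::-1],None,fx=4,fy=4)
cv2.imwrite('pics/z0.png',np.hstack([a,b]))
E
```

```text
rec 1150 0.02883454944996531 [ 0.48382089 -0.29729686  0.02036836] [ 0.60455876 -0.24853418  0.03456635]
((544.09765625, -274.1266784667969), (47.18333435058594, 119.76551055908203), 87.36599731445312) [[ 483.194   -294.94147]
 [ 602.83295 -300.44537]
 [ 605.00134 -253.31189]
 [ 485.36237 -247.80798]]
case 3418 0.04550979103436426 [0.44476104 0.19004528 0.04001051] [0.6230429  0.32545801 0.05120798]
((533.6756591796875, 258.09393310546875), (117.7876968383789, 166.54098510742188), 83.21472930908203) [[444.03018 209.45087]
 [609.40466 189.77428]
 [623.32117 306.737  ]
 [457.94666 326.41357]]
desk z 0.0007977754633498311
cut 1191 0.019863981110394953 ((535.6984252929688, 259.6266784667969), (47.22073745727539, 125.43376922607422), 86.01624298095703)
```

View pics/z0.png

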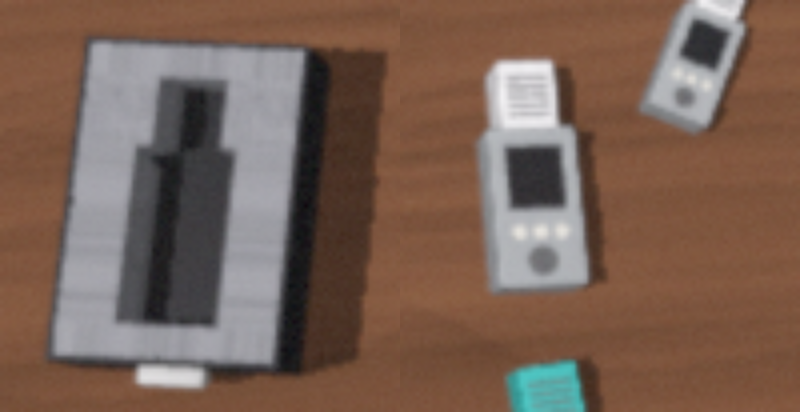

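Call:
apply_moves --deltas '[1,0,0,0,7.1,1,0,0,0,7.1,1,0,0,0,7.1,1,0,0,0,7.1,1,0.024,-0.04,0,0,1,0.024,-0.04,0,0,1,0.024,-0.04,0,0,1,0.024,-0.04,0,0,1,0.024,-0.04,0,0,1,0.024,-0.04,0,0,1,0.02,-0.04,0,0,1,0,-0.03,0,0,1,0,0,0,0]'

```text
time_s: 1.45
tcp_pos: [0.4719, -0.2731, 0.2261]
eef_rot: [-3.135, 0.106, 0.009]
wrist_force: [-0.2, -0.6, -0.1]
opening: 0.998
```

```bash
cat >> h.py <<'E'
from scipy.spatial.transform import Rotation as Ro
def st():
    o=arm.get_obs(); R=Ro.from_rotvec(o['eef_rot']).as_matrix()
    print('t',o['time_s'],'tcp',o['tcp_pos'].round(4),'yaw',np.degrees(np.arctan2(R[1,0],R[0,0])).round(2),'tilt',R[:,2].round(4),'F',o['wrist_force'].round(1),'T',o['ft_torque'].round(2),'op',round(o['opening'],3)); return o,R
E
python3 - <<'E'
from h import *
st(); d=snap('wrist','w1.png'); W=world(d)
E
```

```text
t 1.45 tcp [ 0.4719 -0.2731  0.2261] yaw -3.86 tilt [-0.0058  0.0049 -1.    ] F [-0.2 -0.6 -0.1] T [ 0.04 -0.02 -0.02] op 0.998
```

View pics/w1.png

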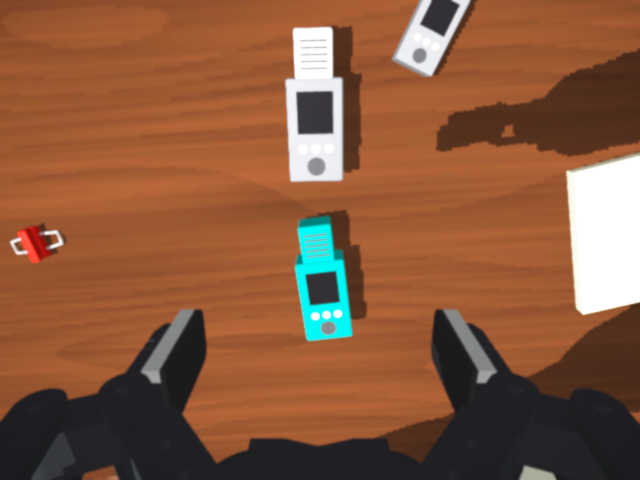

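The wrist view shows the grey recorder at (314,105) with its head up. The turquoise one is at (323,280), clear of the grasp. I'll refine the recorder's pose from this view.

```bash
python3 - <<'E'
from h import *
d=dict(np.load('pics/w1.npz')); W=world(d)
m=np.zeros((480,640),bool); m[15:195,270:360]=1
m&=(abs(W[...,2]-.028)<.005)&(d['depth']>0);P=W[m]
print(len(P),np.median(P[:,2]))
r=cv2.minAreaRect(P[:,:2].astype(np.float32)*1000);print(r);print(cv2.boxPoints(r))
# fit centre lines of body sides
for lo,hi in((.49,.56),(.573,.60)):
    xs=np.arange(lo,hi,.003);L=[];H=[]
    for x in xs:
        q=P[abs(P[:,0]-x)<.0015]; L.append(q[:,1].min());H.append(q[:,1].max())
    print(np.polyfit(xs,L,1),np.polyfit(xs,H,1), np.mean(np.array(H)-L), np.mean((np.array(H)+L)/2), xs.mean())
E
```

```text
7516 0.02840025514149585
((544.4312744140625, -274.8146667480469), (45.54172134399414, 120.01011657714844), 87.40279388427734)
[[ 483.456   -294.84305]
 [ 603.34283 -300.28122]
 [ 605.40656 -254.78629]
 [ 485.5197  -249.34811]]
[-0.04881116 -0.27093848] [-0.04485958 -0.22795266] 0.04505842030134357 -0.2740107194361809 0.5245
[-0.0582012  -0.25763545] [-0.04669936 -0.23478621] 0.02959506364443113 -0.27697291732203855 0.5865
```

Call:
apply_moves --deltas '[1,0.035,-0.002,0,-1.2,1,0.032,-0.002,0.03,0,1,0,0,0.04,0,1,0,0,0.04,0,1,0,0,0,0,1,0,0,0,0]'

```text
time_s: 2.1
tcp_pos: [0.5387, -0.2864, 0.1143]
eef_rot: [3.136, -0.091, -0.005]
wrist_force: [1.3, -0.1, 1.3]
opening: 0.999
```

```bash
python3 - <<'E'
from h import *
o,R=st(); print((R.T@(np.array([.5394,-.2746,.011])-o['tcp_pos'])).round(4))
E
```

```text
t 2.1 tcp [ 0.5387 -0.2864  0.1143] yaw -3.34 tilt [-0.0031 -0.004  -1.    ] F [ 1.3 -0.1  1.3] T [-0.03 -0.05  0.04] op 0.999
[ 0.0003 -0.0122  0.1033]
```

Call:
apply_moves --deltas '[1,0,-0.012,0,-0.6,1,0,0,0,0,1,0,0,0,0]'

```text
time_s: 2.4
tcp_pos: [0.5409, -0.2762, 0.1193]
eef_rot: [3.133, -0.078, 0.004]
wrist_force: [-0.2, -0.8, 1.0]
opening: 1.0
```

```bash
python3 - <<'E'
from h import *
o,R=st(); print((R.T@(np.array([.5394,-.2746,.011])-o['tcp_pos'])).round(4))
E
```

```text
t 2.4 tcp [ 0.5409 -0.2762  0.1193] yaw -2.83 tilt [ 0.0025 -0.0073 -1.    ] F [-0.2 -0.8  1. ] T [ 0.05 -0.03 -0.01] op 1.0
[-0.0019 -0.0023  0.1083]
```

Call:
apply_moves --deltas '[1,0,-0.002,0.03,0,1,0,0,0.03,0,1,0,0,0.015,0,1,0,0,0,0,1,0,0,0,0]'

```text
time_s: 2.9
tcp_pos: [0.5467, -0.277, 0.0496]
eef_rot: [3.128, -0.077, 0.023]
wrist_force: [-0.2, 0.7, 1.1]
opening: 1.003
```

```bash
python3 - <<'E'
from h import *
o,R=st(); print((R.T@(np.array([.5394,-.2746,.011])-o['tcp_pos'])).round(4))
E
```

```text
t 2.9 tcp [ 0.5467 -0.277   0.0496] yaw -2.8 tilt [ 0.0143 -0.0125 -0.9998] F [-0.2  0.7  1.1] T [0.04 0.02 0.03] op 1.003
[-0.0079 -0.0025  0.0385]
```

Call:
apply_moves --deltas '[1,0,0,0,0,1,0,0,0,0,1,0,0,0,0,1,0,0,0,0]'

```text
time_s: 3.3
tcp_pos: [0.5489, -0.2782, 0.0536]
eef_rot: [3.126, -0.077, 0.031]
wrist_force: [-0.7, 0.2, -0.1]
opening: 1.003
```

```bash
python3 - <<'E'
from h import *
o,R=st(); print((R.T@(np.array([.5394,-.2746,.011])-o['tcp_pos'])).round(4))
E
```

```text
t 3.3 tcp [ 0.5489 -0.2782  0.0536] yaw -2.82 tilt [ 0.0195 -0.0149 -0.9997] F [-0.7  0.2 -0.1] T [-0.01  0.05  0.05] op 1.003
[-0.0106 -0.0037  0.0423]
```

Call:
apply_moves --deltas '[1,-0.007,-0.002,0,0,1,0,0,0.008,0,1,0,0,0.008,0,1,0,0,0.008,0,1,0,0,0,0]'

```text
time_s: 3.8
tcp_pos: [0.5416, -0.2759, 0.0274]
eef_rot: [3.126, -0.077, 0.031]
wrist_force: [-0.8, -0.1, -0.7]
opening: 1.004
```

```bash
python3 - <<'E'
from h import *
o,R=st(); print((R.T@(np.array([.5394,-.2746,.011])-o['tcp_pos'])).round(4))
E
```

```text
t 3.8 tcp [ 0.5416 -0.2759  0.0274] yaw -2.82 tilt [ 0.0193 -0.0148 -0.9997] F [-0.8 -0.1 -0.7] T [ 0.04  0.04 -0.06] op 1.004
[-0.0026 -0.0014  0.0163]
```

Call:
apply_moves --deltas '[1,-0.0025,-0.0015,0.006,0,1,0,0,0.006,0,1,0,0,0.003,0,1,0,0,0,0]'

```text
time_s: 4.2
tcp_pos: [0.539, -0.2742, 0.0102]
eef_rot: [3.127, -0.077, 0.029]
wrist_force: [0.0, -0.7, 0.5]
opening: 0.997
```

```bash
python3 - <<'E'
from h import *
o,R=st(); print((R.T@(np.array([.5394,-.2746,.011])-o['tcp_pos'])).round(4))
snap('wrist','w2.png')
E
```

```text
t 4.2 tcp [ 0.539  -0.2742  0.0102] yaw -2.81 tilt [ 0.0183 -0.0143 -0.9997] F [ 0.  -0.7  0.5] T [0.06 0.04 0.01] op 0.997
[ 0.0004  0.0004 -0.0008]
```

View pics/w2.png

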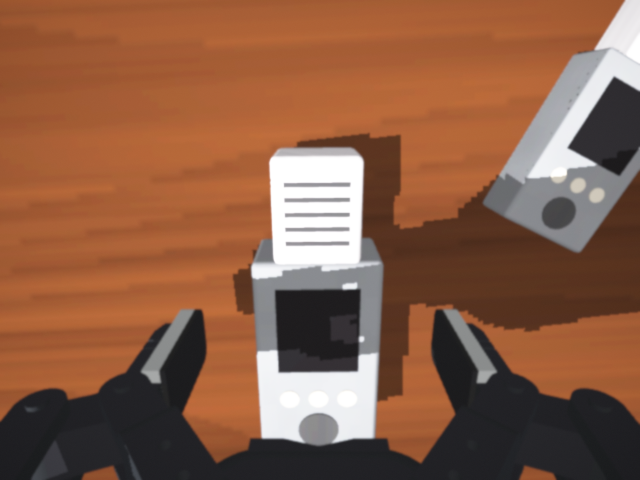

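The recorder sits centred between the open fingers (column about 318), so I'll close.

Call:
apply_moves --deltas '[0,0,0,0,0,0,0,0,0,0,0,0,0,0,0,0,0,0,0,0,0,0,0,0,0,0,0,0,0,0,0,0,0,0,0,0,0,0,0,0]'

```text
time_s: 5.05
tcp_pos: [0.5396, -0.2746, 0.0114]
eef_rot: [3.126, -0.077, 0.031]
wrist_force: [0.4, -0.4, -0.3]
opening: 0.518
```

```bash
python3 - <<'E'
from h import *
o,R=st()
E
```

```text
t 5.05 tcp [ 0.5396 -0.2746  0.0114] yaw -2.82 tilt [ 0.0196 -0.0149 -0.9997] F [ 0.4 -0.4 -0.3] T [0.09 0.03 0.  ] op 0.518
```

Call:
apply_moves --deltas '[0,0,0,-0.006,0,0,0,0,-0.012,0,0,0,0,-0.02,0,0,0,0,-0.02,0,0,0,0,-0.02,0,0,0,0,-0.02,0,0,0,0,-0.012,0,0,0,0,-0.006,0,0,0,0,0,0,0,0,0,0,0]'

```text
time_s: 6.05
tcp_pos: [0.5365, -0.2724, 0.1363]
eef_rot: [3.126, -0.077, 0.032]
wrist_force: [0.9, -0.9, -1.6]
opening: 0.521
```

```bash
python3 - <<'E'
from h import *
o,R=st()
snap('wrist','w3.png')
E
```

```text
t 6.05 tcp [ 0.5365 -0.2724  0.1363] yaw -2.82 tilt [ 0.02   -0.015  -0.9997] F [ 0.9 -0.9 -1.6] T [0.02 0.03 0.01] op 0.521
```

View pics/w3.png

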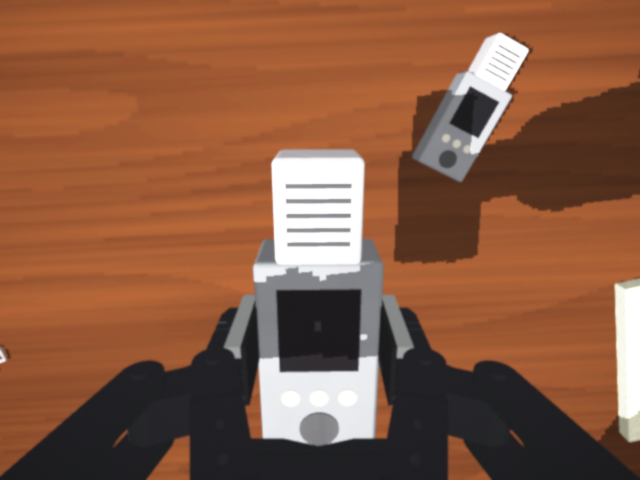

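Call:
apply_moves --deltas '[0,-0.003,-0.008,0,0,0,-0.005,-0.016,-0.005,0,0,-0.007,-0.025,-0.01,0,0,-0.007,-0.03,-0.01,0,0,-0.007,-0.03,-0.005,0,0,-0.007,-0.03,0,0,0,-0.007,-0.03,0,0,0,-0.007,-0.03,0,0,0,-0.007,-0.03,0,0,0,-0.007,-0.03,0,0,0,-0.007,-0.03,0,0,0,-0.007,-0.03,0,0,0,-0.007,-0.03,0,0,0,-0.007,-0.025,0,0,0,-0.007,-0.02,0,0,0,-0.003,-0.015,0,0,0,0,-0.008,0,0,0,0,-0.004,0,0,0,0,0,0,0]'

```text
time_s: 8.0
tcp_pos: [0.4295, 0.1883, 0.1568]
eef_rot: [3.131, -0.048, 0.008]
wrist_force: [1.2, -1.5, -1.9]
opening: 0.52
```

```bash
python3 - <<'E'
from h import *
o,R=st()
E
```

```text
t 8.0 tcp [0.4295 0.1883 0.1568] yaw -1.77 tilt [ 0.0048 -0.0101 -0.9999] F [ 1.2 -1.5 -1.9] T [-0.02 -0.01 -0.01] op 0.52
```

Turning to yaw −6.8° (+5°), then closing the remaining 70 mm.

Call:
apply_moves --deltas '[0,0,-0.008,0,1.5,0,0,-0.016,-0.01,2,0,0,-0.02,-0.012,1.5,0,0,-0.014,-0.012,0,0,0,-0.008,-0.006,0,0,0,-0.004,0,0,0,0,0,0,0,0,0,0,0,0]'

```text
time_s: 8.8
tcp_pos: [0.4363, 0.2514, 0.1952]
eef_rot: [3.118, -0.209, 0.003]
wrist_force: [-0.4, -0.3, -2.0]
opening: 0.517
```

```bash
python3 - <<'E'
from h import *
o,R=st()
snap('wrist','w4.png')
E
```

```text
t 8.8 tcp [0.4363 0.2514 0.1952] yaw -7.67 tilt [ 7.000e-04 -1.700e-02 -9.999e-01] F [-0.4 -0.3 -2. ] T [-0.02 -0.    0.04] op 0.517
```

View pics/w4.png

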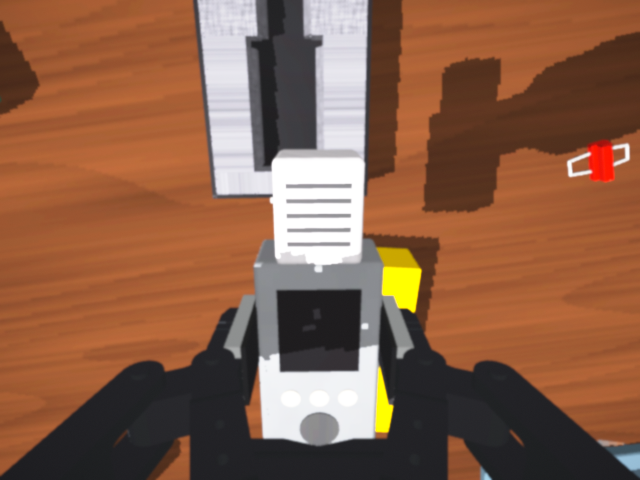

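The view shows the case at top centre with the cutout centreline near column 287. The held recorder is at columns 258–380. I'll measure both from this frame.

```bash
cat > m.py <<'E'
from h import *
d=dict(np.load('pics/w4.npz')); W=world(d)
m=(abs(W[...,2]-.0455)<.006)&(d['depth']>0); m[:,:180]=0; m[:,385:]=0; m[205:]=0
P=W[m]; print('case z',np.median(P[:,2]),len(P))
def edges(P,xs,w=.0015):
    L=[];H=[]
    for x in xs:
        q=P[abs(P[:,0]-x)<w]; L.append(q[:,1].min());H.append(q[:,1].max())
    return np.array(L),np.array(H)
xs=np.arange(.475,.56,.004);L,H=edges(P,xs);print(np.c_[xs,L,H].round(4)[::4]);
print('slopes',np.degrees(np.arctan(np.polyfit(xs,L,1)[0])),np.degrees(np.arctan(np.polyfit(xs,H,1)[0])),(H-L).mean(),'ctr',np.polyfit(xs,(L+H)/2,1))
# tail edge: min x along case axis
yaw=np.radians(-6.8);ax=np.array([np.cos(yaw),np.sin(yaw)]);ay=np.array([-ax[1],ax[0]])
for lo,hi in((-.05,-.03),(-.03,-.015),(.03,.05)):
    v=(P[:,:2]-[.5337,.258])@ay; q=P[(v>lo)&(v<hi)]; print('tail s',((q[:,:2]-[.5337,.258])@ax).min(), np.percentile((q[:,:2]-[.5337,.258])@ax,1))
# cutout floor/mouth pixels
m=(W[...,2]<.043)&(W[...,2]>.012)&(d['depth']>0); m[:,245:]&=True; m[:,:240]=0;m[:,330:]=0;m[150:]=0
Q=W[m];v=(Q[:,:2]-[.5337,.258])@ay;s=(Q[:,:2]-[.5337,.258])@ax
for a in np.arange(-.06,.06,.01):
    k=abs(s-a)<.003
    if k.any(): print('cut s',a.round(3),np.percentile(v[k],[1,99]).round(4))
print('min s',s.min())
# recorder in tool frame
o=arm.get_obs();R=Ro.from_rotvec(o['eef_rot']).as_matrix()
T=(W-o['tcp_pos'])@R
m=np.zeros((480,640),bool);m[150:440,255:385]=1;m&=(T[...,2]<0.02)&(T[...,2]>-.04)&(d['depth']>0)
h=T[m];
mm=m.copy();mm[270:]=0;hh=T[mm]
hm=m.copy();hm[165:235]&=True;hm[:165]=0;hm[235:]=0
print('head top z tool',np.median(T[hm][:,2]),'x max',T[mm][:,0].max(),'y',np.percentile(T[hm][:,1],[1,99]))
for x in (.03,.035,.04,.045,.05):
    q=T[hm];q=q[abs(q[:,0]-x)<.002]
    if len(q):print(x,q[:,1].min(),q[:,1].max(),np.median(q[:,2]))
bm=m.copy();bm[:290]=0;bm[:,:285]=0;bm[:,355:]=0
b=T[m&(abs(T[...,2]-np.median(T[bm][:,2]))<.003)]
A=np.c_[T[bm][:,0],T[bm][:,1],np.ones(bm.sum())];print('top plane',np.linalg.lstsq(A,T[bm][:,2],rcond=None)[0])
E
python3 m.py
```

```text
case z 0.04534307284525785 18902
[[0.475  0.206  0.3228]
 [0.491  0.2044 0.321 ]
 [0.507  0.2022 0.3193]
 [0.523  0.2008 0.3171]
 [0.539  0.1986 0.3155]
 [0.555  0.1962 0.3129]]
slopes -7.013899846818242 -6.938673253316287 0.11669269148029646 ctr [-0.12236452  0.32278782]
tail s -0.05016144433095041 -0.0478407547201936
tail s -0.04867391798550988 -0.04726455993081551
tail s -0.08373950714074008 -0.08192518615071608
cut s -0.05 [-0.0244  0.0237]
cut s -0.04 [-0.0252  0.0246]
cut s -0.03 [-0.0253  0.0243]
cut s -0.02 [-0.0254  0.0243]
cut s -0.01 [-0.0255  0.0247]
cut s 0.0 [-0.025   0.0242]
cut s 0.01 [-0.0252  0.0243]
cut s 0.02 [-0.0253  0.0254]
cut s 0.03 [-0.023   0.0245]
cut s 0.04 [-0.0176  0.0163]
cut s 0.05 [-0.0165  0.0158]
min s -0.05138383926936811
head top z tool -0.01605187298720386 x max 0.06539523466279648 y [-0.01372768  0.01543208]
0.04 -0.014034662265653631 0.015836134579104787 -0.016346528314767475
0.045 -0.014168446680160596 0.015669188944654914 -0.016218054433730155
0.05 -0.013963255780680668 0.015966521167279504 -0.016149520831681308
top plane [ 0.01307561  0.01367697 -0.01745721]
```

Call:
apply_moves --deltas '[0,0.006,0,0,-0.6,0,0.012,0,0,0,0,0.018,0,0,0,0,0.018,0,0,0,0,0.018,0,0,0,0,0.012,0,0,0,0,0.006,0,0,0,0,0.002,0,0,0,0,0,0,0,0]'

```text
time_s: 9.75
tcp_pos: [0.5348, 0.2341, 0.1929]
eef_rot: [3.114, -0.197, -0.001]
wrist_force: [-0.1, -0.4, -1.3]
opening: 0.516
```

```bash
cat > g.py <<'E'
from h import *
o,R=st(); print((R.T@(np.array([.5284,.2590,.05])-o['tcp_pos'])).round(4))
E
python3 g.py
```

```text
t 9.75 tcp [0.5348 0.2341 0.1929] yaw -7.26 tilt [-0.0017 -0.0208 -0.9998] F [-0.1 -0.4 -1.3] T [-0.01 -0.02  0.  ] op 0.516
[-0.0097 -0.0268  0.1423]
```

Call:
apply_moves --deltas '[0,-0.004,-0.008,0,-0.1,0,-0.004,-0.008,0.006,0,0,-0.002,-0.006,0.014,0,0,0,-0.003,0.02,0,0,0,0,0.02,0,0,0,0,0.014,0,0,0,0,0.01,0,0,0,0,0.004,0,0,0,0,0,0]'

```text
time_s: 10.65
tcp_pos: [0.5203, 0.2667, 0.0961]
eef_rot: [3.117, -0.179, -0.008]
wrist_force: [-0.6, 0.4, -0.8]
opening: 0.52
```

```bash
python3 g.py
```

```text
t 10.65 tcp [0.5203 0.2667 0.0961] yaw -6.59 tilt [-0.0065 -0.0194 -0.9998] F [-0.6  0.4 -0.8] T [-0.01  0.02  0.01] op 0.52
[0.0092 0.0058 0.0462]
```

Call:
apply_moves --deltas '[0,0.004,0.003,0,0.5,0,0.004,0.002,0.004,0,0,0.001,0.001,0.008,0,0,0,0,0.006,0,0,0,0,0,0,0,0,0,0,0]'

```text
time_s: 11.25
tcp_pos: [0.5309, 0.2589, 0.0785]
eef_rot: [3.117, -0.196, -0.003]
wrist_force: [-0.2, 0.5, -0.6]
opening: 0.523
```

```bash
python3 g.py
```

```text
t 11.25 tcp [0.5309 0.2589 0.0785] yaw -7.2 tilt [-0.0029 -0.0178 -0.9998] F [-0.2  0.5 -0.6] T [ 0.05 -0.05  0.03] op 0.523
[-0.0025 -0.0003  0.0285]
```

Call:
apply_moves --deltas '[0,-0.0025,0,0.002,0,0,0,0,0.004,0,0,0,0,0.004,0,0,0,0,0.002,0,0,0,0,0,0]'

```text
time_s: 11.75
tcp_pos: [0.5279, 0.2596, 0.0657]
eef_rot: [3.118, -0.195, -0.003]
wrist_force: [-0.6, 0.1, -1.0]
opening: 0.524
```

```bash
python3 g.py;  python3 - <<'E'
from h import *
d=snap('wrist','w5.png'); snap('scene','s5.png'); snap('top','t5.png')
o,R=st();W=world(d)
a=cv2.imread('pics/s5.png')[250:400,380:560];b=cv2.imread('pics/w5.png')
cv2.imwrite('pics/c5.png',np.hstack([cv2.resize(a,(400,333)),cv2.resize(b,(400,333),interpolation=3)]))
c=np.array([.5337,.2575]);yaw=np.radians(-6.95);ax=np.array([np.cos(yaw),np.sin(yaw)]);ay=np.array([-ax[1],ax[0]])
zt=o['tcp_pos'][2]+.0174
m=(abs(W[...,2]-zt)<.006)&(d['depth']>0);m[:145]=0;m[240:]=0;m[:,:255]=0;m[:,385:]=0
P=W[m];s=(P[:,:2]-c)@ax;v=(P[:,:2]-c)@ay;print('head z',np.median(P[:,2]),'s max',s.max(),'v',[ (v[abs(s-k)<.003].min(),v[abs(s-k)<.003].max()) for k in(.035,.045,.055)])
E
```

```text
t 11.75 tcp [0.5279 0.2596 0.0657] yaw -7.15 tilt [-0.0028 -0.0173 -0.9998] F [-0.6  0.1 -1. ] T [ 0.03  0.01 -0.01] op 0.524
[0.0006 0.0003 0.0157]
t 11.9 tcp [0.5282 0.2597 0.0661] yaw -7.16 tilt [-0.0022 -0.017  -0.9999] F [ 0.7  0.2 -2.2] T [0.05 0.   0.  ] op 0.523
head z 0.081492419264607 s max 0.05937320845105781 v [(np.float64(-0.014591379725721837), np.float64(0.015379277063526115)), (np.float64(-0.014616232439792798), np.float64(0.015275719963824099)), (np.float64(-0.014574123727458057), np.float64(0.015195485956757775))]
```

View pics/c5.png

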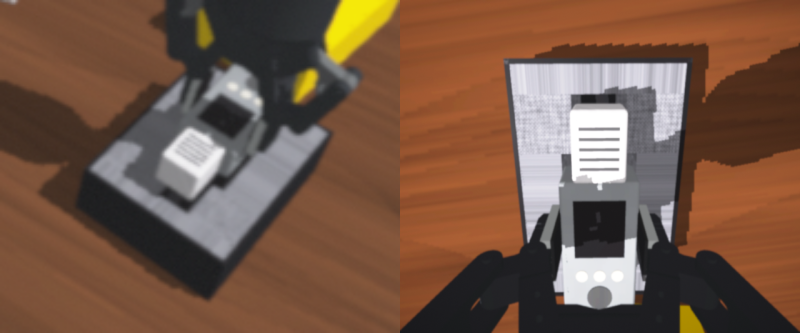

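The recorder is aligned over the cutout to within 1 mm. I'll lower it until it seats in the mouth.

Call:
apply_moves --deltas '[0,0,0,0.003,0,0,0,0,0.003,0,0,0,0,0.003,0,0,0,0,0.003,0]'

```text
time_s: 12.3
tcp_pos: [0.5288, 0.2598, 0.0539]
eef_rot: [3.119, -0.195, 0.0]
wrist_force: [-0.3, 0.4, -1.7]
opening: 0.52
```

```bash
python3 g.py
```

```text
t 12.3 tcp [0.5288 0.2598 0.0539] yaw -7.17 tilt [-9.000e-04 -1.630e-02 -9.999e-01] F [-0.3  0.4 -1.7] T [-0.03  0.01 -0.03] op 0.52
[-0.0003  0.0007  0.0039]
```

Call:
apply_moves --deltas '[0,0,0,0.002,0,0,0,0,0.002,0]'

```text
time_s: 12.5
tcp_pos: [0.5286, 0.2595, 0.0492]
eef_rot: [3.119, -0.195, -0.001]
wrist_force: [-0.4, -1.4, -0.4]
opening: 0.517
```

```bash
python3 g.py
```

```text
t 12.5 tcp [0.5286 0.2595 0.0492] yaw -7.17 tilt [-0.0014 -0.0167 -0.9999] F [-0.4 -1.4 -0.4] T [-0.22 -0.01 -0.01] op 0.517
[-0.0002  0.0005 -0.0008]
```

Call:
apply_moves --deltas '[0,0,0,0.001,0,0,0,0,0.001,0]'

```text
time_s: 12.7
tcp_pos: [0.5286, 0.2592, 0.0472]
eef_rot: [3.118, -0.196, -0.001]
wrist_force: [-2.0, -0.2, 3.5]
opening: 0.525
```

```bash
python3 g.py
```

```text
t 12.7 tcp [0.5286 0.2592 0.0472] yaw -7.18 tilt [-0.0016 -0.0171 -0.9999] F [-2.  -0.2  3.5] T [-0.17  0.2  -0.01] op 0.525
[-0.0002  0.0003 -0.0028]
```

It has seated with about 4–5 N of upward force, so I'll release and rise.

Call:
apply_moves --deltas '[0.7,0,0,0,0,0.7,0,0,0,0,0.75,0,0,0,0,0.75,0,0,0,0,0.75,0,0,-0.004,0,0.75,0,0,-0.01,0,0.75,0,0,-0.02,0,0.75,0,0,-0.02,0,0.75,0,0,-0.015,0,0.3,0,0,-0.006,0,0,0,0,-0.002,0,0,0,0,0,0,0,0,0,0,0,0,0,0,0,0]'

```text
time_s: 14.1
tcp_pos: [0.5291, 0.2612, 0.1301]
eef_rot: [3.12, -0.195, 0.002]
wrist_force: [-0.1, -0.8, 1.0]
opening: -0.001
```

```bash
cat > c.py <<'E'
import sys
from h import *
n=sys.argv[1]; o,R=st()
d=snap('wrist',f'w{n}.png'); W=world(d)
c=np.array([.5337,.2575]);yaw=np.radians(-6.95);ax=np.array([np.cos(yaw),np.sin(yaw)]);ay=np.array([-ax[1],ax[0]])
s=(W[...,:2]-c)@ax;v=(W[...,:2]-c)@ay;z=W[...,2];ok=d['depth']>0
for k in np.arange(-.055,.06,.01):
    m=ok&(abs(s-k)<.003)&(abs(v)<.01)&(z<.1)
    L=ok&(abs(s-k)<.003)&(v>-.02)&(v<-.012)&(z<.1);H=ok&(abs(s-k)<.003)&(v<.02)&(v>.012)&(z<.1)
    f=ok&(abs(s-k)<.003)&(abs(v)>.035)&(abs(v)<.05)&(z<.1)
    if m.sum()>5: print(k.round(3),[(q.sum(),(np.median(z[q])*1000).round(1)) if q.sum() else 0 for q in (m,L,H,f)])
E
python3 c.py 6
```

```text
t 14.1 tcp [0.5291 0.2612 0.1301] yaw -7.16 tilt [ 1.000e-04 -1.560e-02 -9.999e-01] F [-0.1 -0.8  1. ] T [ 0.   -0.02  0.01] op -0.001
-0.035 [(np.int64(9), np.float64(65.0)), (np.int64(116), np.float64(64.7)), (np.int64(109), np.float64(64.7)), (np.int64(389), np.float64(45.2))]
-0.025 [(np.int64(317), np.float64(64.6)), (np.int64(127), np.float64(64.7)), (np.int64(130), np.float64(64.6)), (np.int64(417), np.float64(45.3))]
-0.015 [(np.int64(335), np.float64(65.1)), (np.int64(135), np.float64(64.8)), (np.int64(134), np.float64(64.8)), (np.int64(437), np.float64(45.2))]
-0.005 [(np.int64(352), np.float64(65.2)), (np.int64(138), np.float64(64.8)), (np.int64(141), np.float64(64.7)), (np.int64(465), np.float64(45.2))]
0.005 [(np.int64(367), np.float64(65.2)), (np.int64(146), np.float64(64.8)), (np.int64(143), np.float64(64.8)), (np.int64(476), np.float64(45.3))]
0.015 [(np.int64(393), np.float64(64.7)), (np.int64(148), np.float64(64.7)), (np.int64(158), np.float64(64.6)), (np.int64(483), np.float64(45.2))]
0.025 [(np.int64(393), np.float64(64.5)), (np.int64(163), np.float64(62.8)), (np.int64(174), np.float64(61.0)), (np.int64(510), np.float64(45.2))]
0.035 [(np.int64(414), np.float64(64.8)), (np.int64(120), np.float64(45.9)), (np.int64(138), np.float64(45.9)), (np.int64(533), np.float64(45.3))]
0.045 [(np.int64(455), np.float64(64.8)), (np.int64(131), np.float64(46.9)), (np.int64(141), np.float64(46.4)), (np.int64(540), np.float64(45.3))]
0.055 [(np.int64(473), np.float64(64.7)), (np.int64(129), np.float64(45.8)), (np.int64(150), np.float64(45.9)), (np.int64(569), np.float64(45.3))]
```

View pics/w6.png

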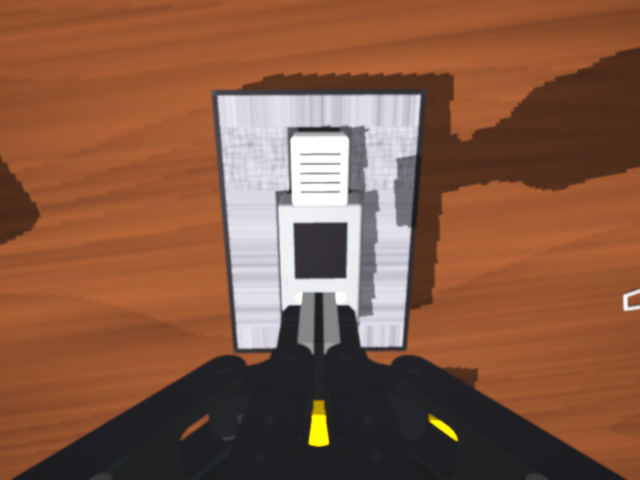

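The recorder sits level in the mouth with its top at 64.8 mm, head in the narrow end. Next I'll bring the closed fingers over s = +10 mm, near the balance point of the resistance, and push.

Call:
apply_moves --deltas '[0,0.005,0.001,0.004,0,0,0.007,0.002,0.012,0,0,0.003,0.001,0.016,0,0,0,0,0.014,0,0,0,0,0.006,0,0,0,0,0.003,0,0,0,0,0,0]'

```text
time_s: 14.85
tcp_pos: [0.5429, 0.2523, 0.0667]
eef_rot: [3.117, -0.196, -0.006]
wrist_force: [-0.9, -0.6, 0.2]
opening: -0.003
```

```bash
cat > g.py <<'E'
from h import *
o,R=st()
c=np.array([.5337,.2575]);yaw=np.radians(-6.95);ax=np.array([np.cos(yaw),np.sin(yaw)]);ay=np.array([-ax[1],ax[0]])
p=o['tcp_pos'];print('s',((p[:2]-c)@ax).round(4),'v',((p[:2]-c)@ay).round(4))
E
python3 g.py
```

```text
t 14.85 tcp [0.5429 0.2523 0.0667] yaw -7.19 tilt [-0.005  -0.0187 -0.9998] F [-0.9 -0.6  0.2] T [ 0.04 -0.01 -0.04] op -0.003
s 0.0098 v -0.0041
```

Call:
apply_moves --deltas '[0,0,-0.004,0,0,0,0,0,0.002,0,0,0,0,0.002,0]'

```text
time_s: 15.15
tcp_pos: [0.544, 0.2573, 0.0637]
eef_rot: [3.118, -0.195, -0.003]
wrist_force: [-1.1, -1.8, 3.0]
opening: 0.001
```

```bash
python3 g.py
```

```text
t 15.15 tcp [0.544  0.2573 0.0637] yaw -7.16 tilt [-0.0033 -0.0177 -0.9998] F [-1.1 -1.8  3. ] T [-0.35  0.24 -0.02] op 0.001
s 0.0103 v 0.001
```

Call:
apply_moves --deltas '[0,0,0,0.003,0,0,0,0,0.003,0]'

```text
time_s: 15.35
tcp_pos: [0.5443, 0.2577, 0.0591]
eef_rot: [3.118, -0.195, -0.002]
wrist_force: [-3.8, -1.1, 10.7]
opening: -0.002
```

```bash
python3 g.py
```

```text
t 15.35 tcp [0.5443 0.2577 0.0591] yaw -7.15 tilt [-0.0023 -0.017  -0.9999] F [-3.8 -1.1 10.7] T [-0.32  0.64  0.02] op -0.002
s 0.0105 v 0.0015
```

Call:
apply_moves --deltas '[0,0,0,0.004,0,0,0,0,0.004,0]'

```text
time_s: 15.55
tcp_pos: [0.5451, 0.258, 0.0537]
eef_rot: [3.119, -0.195, 0.001]
wrist_force: [-4.6, -2.8, 16.2]
opening: -0.003
```

```bash
python3 g.py
```

```text
t 15.55 tcp [0.5451 0.258  0.0537] yaw -7.16 tilt [-7.000e-04 -1.650e-02 -9.999e-01] F [-4.6 -2.8 16.2] T [-0.61  1.03  0.02] op -0.003
s 0.0112 v 0.0019
```

Call:
apply_moves --deltas '[0,0,0,0.004,0,0,0,0,0.004,0]'

```text
time_s: 15.75
tcp_pos: [0.5463, 0.2599, 0.0494]
eef_rot: [3.122, -0.195, 0.005]
wrist_force: [-0.3, 3.5, 14.4]
opening: -0.0
```

```bash
python3 g.py
```

```text
t 15.75 tcp [0.5463 0.2599 0.0494] yaw -7.16 tilt [ 0.0024 -0.0134 -0.9999] F [-0.3  3.5 14.4] T [ 0.45 -0.17  0.04] op -0.0
s 0.0122 v 0.004
```

Call:
apply_moves --deltas '[0,0,0,0.003,0,0,0,0,0.003,0]'

```text
time_s: 15.95
tcp_pos: [0.5469, 0.2589, 0.0458]
eef_rot: [3.121, -0.196, 0.007]
wrist_force: [-4.3, -3.9, 10.3]
opening: 0.002
```

```bash
python3 g.py
```

```text
t 15.95 tcp [0.5469 0.2589 0.0458] yaw -7.18 tilt [ 0.0033 -0.0148 -0.9999] F [-4.3 -3.9 10.3] T [-0.76  0.83  0.05] op 0.002
s 0.0129 v 0.003
```

Call:
apply_moves --deltas '[0,0,0,0.003,0,0,0,0,0.003,0]'

```text
time_s: 16.15
tcp_pos: [0.5476, 0.2584, 0.042]
eef_rot: [3.12, -0.197, 0.009]
wrist_force: [-3.0, -0.7, 11.7]
opening: -0.003
```

```bash
python3 g.py
```

```text
t 16.15 tcp [0.5476 0.2584 0.042 ] yaw -7.22 tilt [ 0.0045 -0.0152 -0.9999] F [-3.  -0.7 11.7] T [-0.37  0.64  0.03] op -0.003
s 0.0137 v 0.0026
```

Call:
apply_moves --deltas '[0,0,0,0.003,0,0,0,0,0.003,0]'

```text
time_s: 16.35
tcp_pos: [0.5477, 0.2584, 0.0387]
eef_rot: [3.12, -0.198, 0.009]
wrist_force: [-6.7, -3.3, 18.2]
opening: -0.002
```

```bash
python3 g.py
```

```text
t 16.35 tcp [0.5477 0.2584 0.0387] yaw -7.24 tilt [ 0.0045 -0.0154 -0.9999] F [-6.7 -3.3 18.2] T [-0.65  1.4   0.01] op -0.002
s 0.0138 v 0.0025
```

Call:
apply_moves --deltas '[0,0,0,0.002,0,0,0,0,0.002,0]'

```text
time_s: 16.55
tcp_pos: [0.5477, 0.2584, 0.0382]
eef_rot: [3.12, -0.198, 0.008]
wrist_force: [-6.1, -3.0, 19.0]
opening: 0.0
```

```bash
python3 c.py 7;python3 g.py
```

```text
t 16.55 tcp [0.5477 0.2584 0.0382] yaw -7.26 tilt [ 0.0044 -0.0158 -0.9999] F [-6.1 -3.  19. ] T [-0.72  1.43  0.03] op 0.0
-0.055 [(np.int64(81), np.float64(38.5)), 0, 0, 0]
-0.045 [(np.int64(155), np.float64(39.0)), 0, 0, (np.int64(10), np.float64(36.3))]
-0.035 [(np.int64(125), np.float64(38.5)), 0, 0, 0]
0.005 [(np.int64(513), np.float64(88.0)), (np.int64(156), np.float64(38.3)), (np.int64(53), np.float64(38.3)), (np.int64(1433), np.float64(36.8))]
0.015 [(np.int64(364), np.float64(83.6)), (np.int64(358), np.float64(38.8)), (np.int64(138), np.float64(38.3)), (np.int64(938), np.float64(36.4))]
0.025 [(np.int64(5372), np.float64(76.5)), (np.int64(690), np.float64(39.3)), (np.int64(1099), np.float64(85.4)), (np.int64(1765), np.float64(37.0))]
0.035 [(np.int64(696), np.float64(38.5)), (np.int64(275), np.float64(36.1)), (np.int64(275), np.float64(36.7)), (np.int64(1063), np.float64(36.3))]
0.045 [(np.int64(748), np.float64(38.5)), (np.int64(288), np.float64(36.0)), (np.int64(296), np.float64(36.5)), (np.int64(1114), np.float64(36.3))]
0.055 [(np.int64(811), np.float64(38.5)), (np.int64(314), np.float64(36.1)), (np.int64(310), np.float64(36.6)), (np.int64(1212), np.float64(36.4))]
t 16.6 tcp [0.5476 0.2584 0.0382] yaw -7.25 tilt [ 0.0044 -0.0159 -0.9999] F [-6.4 -3.4 18.8] T [-0.77  1.42 -0.01] op -0.0
s 0.0137 v 0.0026
```

View pics/w7.png

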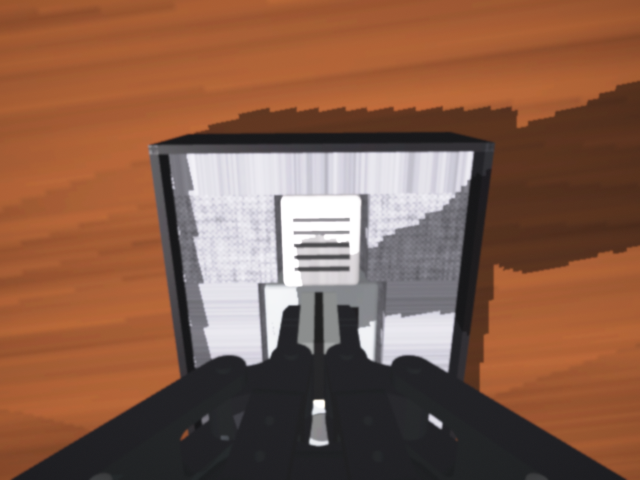

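While pressed, the recorder's top is 38.5 mm along its whole length with the foam at 36.3 mm. That is the specified 2 mm proud, so it looks home. I'll still press each end separately to confirm by feel.

Call:
apply_moves --deltas '[0,0,0,-0.004,0,0,0,0,-0.006,0,0,0,0,-0.008,0,0,0.008,0.001,-0.004,0,0,0.012,0.001,0,0,0,0.007,0,0,0,0,0.002,0,0,0,0,0,0,0,0]'

```text
time_s: 17.4
tcp_pos: [0.5804, 0.2524, 0.0633]
eef_rot: [3.121, -0.2, 0.013]
wrist_force: [-0.1, 1.2, 0.6]
opening: 0.0
```

```bash
python3 c.py 8;python3 g.py
```

```text
t 17.4 tcp [0.5804 0.2524 0.0633] yaw -7.33 tilt [ 0.0075 -0.015  -0.9999] F [-0.1  1.2  0.6] T [ 0.03 -0.01 -0.02] op 0.0
-0.035 [(np.int64(165), np.float64(47.5)), 0, 0, 0]
-0.025 [(np.int64(143), np.float64(47.4)), 0, 0, 0]
-0.015 [(np.int64(101), np.float64(47.7)), 0, 0, 0]
0.045 [(np.int64(112), np.float64(47.3)), (np.int64(206), np.float64(45.2)), (np.int64(212), np.float64(45.2)), (np.int64(788), np.float64(45.2))]
0.055 [(np.int64(1351), np.float64(75.1)), (np.int64(407), np.float64(48.0)), (np.int64(364), np.float64(47.2)), (np.int64(827), np.float64(45.3))]
t 17.45 tcp [0.5802 0.2524 0.0632] yaw -7.32 tilt [ 0.0072 -0.0151 -0.9999] F [-0.5  0.3  0.1] T [ 0.1  -0.06  0.04] op 0.002
s 0.0467 v 0.0005
```

Call:
apply_moves --deltas '[0,-0.004,0,0.006,0,0,0,0,0.008,0,0,0,0,0.006,0,0,0,0,0.005,0,0,0,0,0.005,0]'

```text
time_s: 17.95
tcp_pos: [0.5762, 0.2533, 0.0347]
eef_rot: [3.121, -0.198, 0.014]
wrist_force: [-15.9, -6.8, 62.6]
opening: -0.002
```

```bash
python3 g.py
```

```text
t 17.95 tcp [0.5762 0.2533 0.0347] yaw -7.27 tilt [ 0.008  -0.0152 -0.9999] F [-15.9  -6.8  62.6] T [-1.72  3.67 -0.06] op -0.002
s 0.0427 v 0.0009
```

Call:
apply_moves --deltas '[0,0,0,0.004,0,0,0,0,0.005,0]'

```text
time_s: 18.15
tcp_pos: [0.5762, 0.2533, 0.0347]
eef_rot: [3.118, -0.199, 0.012]
wrist_force: [-17.8, -8.2, 59.1]
opening: -0.0
```

```bash
python3 g.py
```

```text
t 18.15 tcp [0.5762 0.2533 0.0347] yaw -7.29 tilt [ 0.0066 -0.0174 -0.9998] F [-17.8  -8.2  59.1] T [-2.14  4.08 -0.07] op -0.0
s 0.0427 v 0.001
```

The head bottomed out firmly at z = 34.7 mm. The force was about 65 N in total, under the 80 N limit but more than I need. I'll back off and press the tail more gently.

Call:
apply_moves --deltas '[0,0,0,-0.004,0,0,0,0,-0.006,0,0,0,0,-0.01,0,0,-0.006,0,-0.01,0,0,-0.012,0,-0.004,0,0,-0.018,0,0,0,0,-0.018,0,0,0,0,-0.014,0,0,0,0,-0.008,0,0,0,0,-0.003,0,0,0,0,0,0,0,0]'

```text
time_s: 19.25
tcp_pos: [0.4875, 0.2649, 0.0713]
eef_rot: [3.117, -0.193, 0.006]
wrist_force: [0.6, 0.4, 0.4]
opening: 0.0
```

```bash
python3 c.py 9;python3 g.py
```

```text
t 19.25 tcp [0.4875 0.2649 0.0713] yaw -7.1 tilt [ 0.0024 -0.0192 -0.9998] F [0.6 0.4 0.4] T [ 0.04 -0.06  0.03] op 0.0
-0.055 [(np.int64(55), np.float64(47.2)), (np.int64(141), np.float64(47.2)), (np.int64(139), np.float64(47.2)), (np.int64(712), np.float64(45.3))]
-0.045 [(np.int64(509), np.float64(47.8)), (np.int64(202), np.float64(47.3)), (np.int64(203), np.float64(47.3)), (np.int64(737), np.float64(45.3))]
-0.035 [(np.int64(1829), np.float64(83.7)), (np.int64(208), np.float64(47.2)), (np.int64(206), np.float64(47.3)), (np.int64(782), np.float64(45.2))]
-0.025 [(np.int64(577), np.float64(47.4)), (np.int64(221), np.float64(47.4)), (np.int64(229), np.float64(47.3)), (np.int64(829), np.float64(45.3))]
-0.015 [(np.int64(577), np.float64(47.8)), (np.int64(230), np.float64(47.4)), (np.int64(233), np.float64(47.5)), (np.int64(860), np.float64(45.3))]
-0.005 [(np.int64(636), np.float64(47.8)), (np.int64(242), np.float64(47.4)), (np.int64(249), np.float64(47.6)), (np.int64(919), np.float64(45.3))]
0.005 [(np.int64(658), np.float64(47.8)), (np.int64(257), np.float64(47.5)), (np.int64(266),
[... 237 characters left out ...]
47.1)), (np.int64(303), np.float64(46.8)), (np.int64(309), np.float64(46.8)), (np.int64(1083), np.float64(45.3))]
0.035 [(np.int64(797), np.float64(47.5)), (np.int64(299), np.float64(45.2)), (np.int64(295), np.float64(45.2)), (np.int64(1143), np.float64(45.3))]
0.045 [(np.int64(863), np.float64(47.5)), (np.int64(321), np.float64(45.4)), (np.int64(315), np.float64(45.2)), (np.int64(1211), np.float64(45.3))]
0.055 [(np.int64(883), np.float64(47.5)), (np.int64(329), np.float64(45.3)), (np.int64(332), np.float64(45.3)), (np.int64(1302), np.float64(45.3))]
t 19.3 tcp [0.4879 0.2649 0.0714] yaw -7.11 tilt [ 0.0027 -0.0191 -0.9998] F [-0.4  0.4 -0.2] T [-0.01  0.01  0.03] op -0.0
s -0.0463 v 0.0018
```

Call:
apply_moves --deltas '[0,0.004,0,0.006,0,0,0,0,0.008,0,0,0,0,0.006,0,0,0,0,0.004,0,0,0,0,0.003,0]'

```text
time_s: 19.8
tcp_pos: [0.4948, 0.2633, 0.0424]
eef_rot: [3.117, -0.198, 0.009]
wrist_force: [-2.9, -0.5, 11.5]
opening: -0.001
```

```bash
python3 g.py
```

```text
t 19.8 tcp [0.4948 0.2633 0.0424] yaw -7.27 tilt [ 0.0044 -0.0186 -0.9998] F [-2.9 -0.5 11.5] T [-0.09  0.7  -0.03] op -0.001
s -0.0393 v 0.0011
```

Call:
apply_moves --deltas '[0,0,0,0.003,0,0,0,0,0.003,0]'

```text
time_s: 20.0
tcp_pos: [0.4949, 0.2634, 0.0377]
eef_rot: [3.117, -0.198, 0.008]
wrist_force: [-5.9, -2.7, 21.2]
opening: 0.001
```

```bash
python3 g.py
```

```text
t 20.0 tcp [0.4949 0.2634 0.0377] yaw -7.28 tilt [ 0.0037 -0.019  -0.9998] F [-5.9 -2.7 21.2] T [-0.61  1.24 -0.04] op 0.001
s -0.0393 v 0.0012
```

Call:
apply_moves --deltas '[0,0,0,0.003,0,0,0,0,0.003,0]'

```text
time_s: 20.2
tcp_pos: [0.4949, 0.2635, 0.0348]
eef_rot: [3.116, -0.199, 0.007]
wrist_force: [-11.1, -5.4, 45.4]
opening: -0.004
```

```bash
python3 g.py
```

```text
t 20.2 tcp [0.4949 0.2635 0.0348] yaw -7.31 tilt [ 0.003  -0.0198 -0.9998] F [-11.1  -5.4  45.4] T [-1.47  2.6   0.  ] op -0.004
s -0.0392 v 0.0012
```

The tail is firm too, at the same depth (34.8 mm). I'll retreat and do the final check.

Call:
apply_moves --deltas '[0,0,0,-0.004,0,0,0,0,-0.008,0,0,0,0,-0.014,0,0,0,0,-0.02,0,0,-0.005,0,-0.02,0,0,-0.01,0,-0.02,0,0,-0.01,0,-0.02,0,0,-0.01,0,-0.014,0,0,-0.005,0,-0.008,0,0,0,0,-0.003,0,0,0,0,0,0,0,0,0,0,0,0,0,0,0,0,0,0,0,0,0]'

```text
time_s: 21.6
tcp_pos: [0.455, 0.2699, 0.1724]
eef_rot: [3.114, -0.203, 0.006]
wrist_force: [0.7, 0.2, -0.2]
opening: -0.003
```

```bash
python3 c.py 10;python3 - <<'E'
from h import *
snap('top','t10.png')
E
```

```text
t 21.6 tcp [0.455  0.2699 0.1724] yaw -7.46 tilt [ 0.0025 -0.0217 -0.9998] F [ 0.7  0.2 -0.2] T [-0.02  0.01 -0.  ] op -0.003
-0.055 [(np.int64(211), np.float64(47.3)), (np.int64(81), np.float64(47.4)), (np.int64(88), np.float64(47.3)), (np.int64(368), np.float64(45.3))]
-0.045 [(np.int64(255), np.float64(47.8)), (np.int64(106), np.float64(47.2)), (np.int64(101), np.float64(47.4)), (np.int64(391), np.float64(45.3))]
-0.035 [(np.int64(270), np.float64(47.4)), (np.int64(106), np.float64(47.3)), (np.int64(108), np.float64(47.4)), (np.int64(394), np.float64(45.2))]
-0.025 [(np.int64(288), np.float64(47.4)), (np.int64(110), np.float64(47.4)), (np.int64(110), np.float64(47.4)), (np.int64(409), np.float64(45.3))]
-0.015 [(np.int64(278), np.float64(47.8)), (np.int64(119), np.float64(47.6)), (np.int64(111), np.float64(47.4)), (np.int64(426), np.float64(45.3))]
-0.005 [(np.int64(280), np.float64(47.8)), (np.int64(120), np.float64(47.5)), (np.int64(122), np.float64(47.6)), (np.int64(446), np.float64(45.3))]
0.005 [(np.int64(308), np.float64(47.8)), (np.int64(127), np.float64(47.7)), (np.int64(125), np.float64(47.5)), (np.int64(449), np.float64(45.3))]
0.015 [(np.int64(329), np.float64(47.7)), (np.int64(130), np.float64(47.4)), (np.int64(131), np.float64(47.4)), (np.int64(475), np.float64(45.3))]
0.025 [(np.int64(326), np.float64(47.1)), (np.int64(123), np.float64(46.9)), (np.int64(129), np.float64(47.0)), (np.int64(476), np.float64(45.3))]
0.035 [(np.int64(358), np.float64(47.6)), (np.int64(139), np.float64(45.5)), (np.int64(137), np.float64(45.0)), (np.int64(525), np.float64(45.3))]
0.045 [(np.int64(361), np.float64(47.5)), (np.int64(139), np.float64(45.7)), (np.int64(140), np.float64(45.5)), (np.int64(531), np.float64(45.4))]
0.055 [(np.int64(378), np.float64(47.4)), (np.int64(143), np.float64(45.4)), (np.int64(143), np.float64(45.3)), (np.int64(564), np.float64(45.3))]
```

View pics/w10.png

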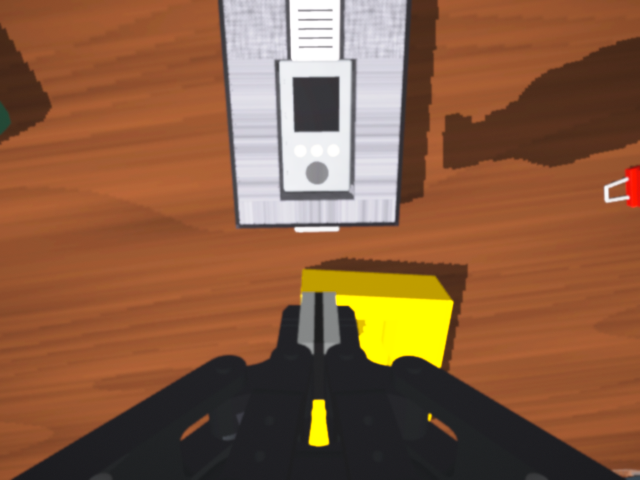

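View pics/t10.png

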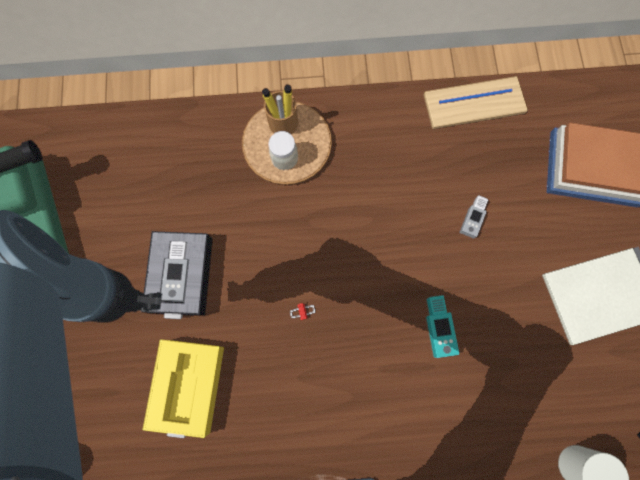

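The wrist view shows the recorder level in the black case, screen up and head in the narrow end. Its top is about 47.4 mm at both ends. In the top view the jar (284,150), clip (302,312) and look-alikes are unmoved, and the robot is clear, so I'll hand it in.

```bash
python3 -c "
from workcell import arm
print(arm.sign_off())"
```

```text
the job is handed in; nothing more can be done
None
```

The recorder is packed in the black case's cutout, screen up with its microphone head in the narrow end, and I handed the job in at about 21.7 s (limit 64 s). I set it in the mouth, let go, then pressed from above with the closed fingers: near the middle, then at the head, then at the tail.

**Final checks:**
- **Level and home:** the recorder's top measures 47.1–47.8 mm along its whole length, with the foam back up at 45.3 mm. That is the specified 2 mm above the foam.
- **By feel:** both ends stopped firmly at the same pressed depth, 34.7 mm at the head and 34.8 mm at the tail.
- **Surroundings:** the jar, clip and look-alikes sit where they were in the top view. The robot is clear, with no force on the wrist.

**Harder press than intended:** the check press at the head reached about 65 N, because the foam turned firm sooner than my step size allowed for. That is below the 80 N and 120 N limits, but readings come only at the end of each move, so a brief higher peak can't be ruled out. The tail press reached about 47 N. No other check failed or disagreed.

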